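# Spatula back in the carousel, tall jar to the front and held

### The arm

A 7-joint arm with a two-finger parallel gripper is mounted at the origin on the work surface. World frame = base frame: x ahead of the robot, y to its left, z up, the work surface at z = 0. Lengths are in m, angles in rad, forces in N, time in s.
With the tool pointing down it reaches from about 0.4 to 0.875 m from the base axis. Payload 19.3 kg.
Tool frame: the origin (TCP) lies at the very end of the fingers, on their centre line; the grasp point (between the pads) lies 19 mm behind it; x points along the fingers, y is the direction in which the jaws open and shut, and the axes are right-handed (so a half turn about x gives the same grasp; the last joint's range is limited). The gripper opens to 85 mm and grips with 20 to 120 N. Pads are 22 mm wide; open, the fingers measure 114 mm over their backs; the gripper's body (76 mm by 85 mm) begins 54 mm behind the grasp point. The pads swing forward as they close: fully open they stand 13 mm farther back than shut.
Start: joints at [-1.297, 0.521, -0.036, 1.599, 0.021, 1.021, -0.113], TCP at [0.211, 0.588, 0.231] pointing down, gripper open.
Joint ranges: [-2.91, 2.91], [-0.3, 2.13], [-1.5, 1.42], [0.17, 2.43], [-1.26, 4.41], [0.16, 1.93], [-2.52, 2.52]. Speed limits (rad/s): [1.89, 1.89, 2.39, 2.39, 3.01, 3.01, 3.01].

### API

Orientations are given as [roll, pitch, yaw] about the fixed x, y, z axes, in that order (R = Rz(yaw) Ry(pitch) Rx(roll)).
In Python, from workcell import bot, grab_frame, job_done gives the robot as it stands.
- The arm moves only by the shell command python3 -m pendant 'ROWS' [OPENING] [FORCE]. ROWS is JSON, a list of rows, each a list of 4 numbers: the shift along the tool's x, y, z in mm, then the turn about the tool's x in degrees. A call has 1 to 12 rows; each row shifts and turns the commanded pose from where the row before left it, along the tool's axes as they then stand; what a row does not reach is not made up. A row lasts 1/8 s, in which the tool goes at most 62.5 mm and 10.7 degrees, less where a joint would pass 70% of its speed; a pose out of reach is approached as far as the arm can. A call is refused whole if a number of a shift passes 62.5 or a number of a turn 10.7, either way. A call with a gripper value outside its range is refused whole. OPENING is the opening, from -1 (shut) to 1 (fully open), set as the call begins (- or left out, the last holds). The fingers move at their own pace and stop on an object; FORCE is the grip in N (left out, the last holds). Time passes only in rows, so rows that do not move let the fingers close. It gives the time, the measured TCP pose, the force and the opening at its end, in the units of the state.
- bot.observe(): the state, without advancing time (a new reading comes with each control period).
- grab_frame(name): name is "scene" or "top"; returns a dict with "img" (420x560x3 uint8, red, green, blue), "fovy" (degrees; the focal length in pixels is half the picture's height over the tangent of half this angle, whatever the lens; pixels are square), "cx", "cy" (the principal point, pixels), "k1" (the pictures are not rectified: a ray, as slopes to the right and down, at radius r is drawn at 1 + k1 r^2 times it, then the intrinsics apply), "R" (3x3) and "t" (3): a world point X has camera coordinates R X + t. Camera axes: x right, y down, z forward; pixel columns grow to the right and rows downward; lengths in m; the calibration is good to about 2 mm. A picture is of the moment at which its call begins. There is no depth.
- job_done(): hands the job in, once; it reports no verdict.
The state is a dict: "clock": time; "qpos": joint angles; "qd": joint speeds; "joint_efforts": joint torques, N m; "position": TCP position; "tool_rot": TCP orientation; "force": force on the tool from outside, world axes, zero at the start; "moment": the same for the moment, N m; "grip_width": finger opening in m.
Only numpy, scipy, OpenCV 4.12 (cv2) and the standard library are available. Lean on these libraries where they do the work, as an engineer would, in place of code of your own. Each camera call takes 0.05 s, during which the arm holds its last target.

### The job

Take the little flat spatula out of its cork rest and slide it blade-down, all the way home, into the slotted holder in the middle of the vanity carousel, and let go of it. Then take the carousel by the upright post on its rim and turn it until the tall knob-capped jar stands squarely at the front, in line with the tongue on the base, and finish still holding the post so the turntable stays put while I open the jar (do not let go at the end). Leave the pill box, the thimble cup and the night light where they stand.

Things in the scene. Friction and masses are not known exactly. Their poses are not given: they have to be found in the camera images.
- base: Fixed dark wooden base of the carousel on the dresser top, a disc 220 mm across and 12 mm high; origin at the centre of its underside, on the vertical turning axis. Its -x axis points to the carousel's front, which is marked by a tongue reaching out to 175 mm from the axis. Position and yaw vary.
- tongue (a point): Top of the 14 mm metal bead on the base's front tongue, 158 mm from the turning axis, 22 mm above the dresser top.
- front_place (a point): Fixed point of the base, 85 mm in front of the turning axis and 26 mm above the dresser top: the tall jar's point must come here. The disc turns past it.
- disc (a joint): Angle of the turning disc (270 mm across, top 26 mm above the dresser top) about the vertical axis, rad, growing counterclockwise seen from above; at 0 and 2 pi the tall jar is at the front. Starts between 1.0 and 5.3, turns freely both ways with a light drag (under 1.5 N at the post), stays where left. Jars and holder are fixed to it.
- tall_jar (a point): Centre of the underside of the tall jar, on the disc's top, 85 mm from the axis. The jar is round, glass with a metal cap, 44 mm across, 79 mm high with the 18 mm ball knob on its cap: the only tall, knobbed one. This point turns with the disc.
- squat_jar (a point): Foot centre of the squat round jar (56 mm wide, 34 mm high) on the disc, opposite the tall jar, 85 mm from the axis. A low square jar (44 mm wide, 36 mm high) stands opposite the post, also 85 mm from the axis.
- post: Round upright wooden post, 16 mm across, 100 mm high, standing on the disc near its rim, 110 mm from the axis (seen from above, 90 degrees clockwise from the tall jar). Origin at the centre of its foot, 26 mm above the dresser top; foot collar 28 mm wide, 6 mm high. It spins easily about its own axis, like a crank handle.
- post_top (a point): Centre of the post's top, 126 mm above the dresser top.
- slot_floor (a point): Centre of the slot's floor in the wooden holder (30 mm in x, 46 mm in y), on the turning axis, 30 mm above the dresser top; its axes turn with the disc. Slot 7 mm wide along this point's x, 28 mm long along its y, straight for 36 mm above the floor; its long sides then flare outwards for 8 mm more: holder top about 74 mm above the dresser top.
- rest: Cork block 56 x 56 mm, 36 mm high, fixed on the dresser top to the left of the carousel; origin at the centre of its underside. Its slot, 7 mm along x and 28 mm along y, has its floor 6 mm above the dresser top. Position and yaw vary.
- spatula: Flat cosmetic spatula, 125 mm long, about 35 g, loose, standing blade-down in the cork rest's slot, perhaps leaning a little. Origin at the centre of the blade's end, z up to the handle's end, x thickness, y width. Steel blade 4 x 24 mm (last 8 mm 18 wide) for z 0-60; wooden handle 12 x 26 mm for z 60-125. Either way round fits. Fully home, its end rests on the slot's floor.
- pill_box: Bystander: white weekly pill box with seven flip lids, 36 x 154 x 25 mm, origin at the centre of its underside. Loose.
- thimble_cup: Bystander: small white ceramic cup, 42 mm across, 36 mm high, origin at the centre of its underside. Loose.
- night_light: Bystander: dome-shaped night light with a toggle, 72 mm across, 56 mm high, origin at the centre of its underside. Loose.

How it is judged:
On the way, in this order (a step that is already met when the one before it is completed fails the run):
1. the spatula stands fully home in the holder's slot and is let go (distance between spatula and slot_floor below 0.008 m and angle between spatula's own z axis and vertical below 0.2 rad and contact force between the fingers and spatula below 0.05 N), for 0.2 s.
2. the post is taken while the tall jar is still away from the front (contact force between the fingers and post above 1 N and horizontal distance between tall_jar and front_place above 0.03 m), for 0.1 s.
At the end, for the whole second after the job is handed in: The tall jar is within 10 mm of its place at the front, the disc stands still (under 0.05 rad/s), the fingers hold the post (over 1 N), and the spatula stands untouched in the slot, its end within 8 mm of the slot's floor and upright within 0.2 rad (all of step 1 and horizontal distance between tall_jar and front_place below 0.01 m and velocity of joint disc between -0.05 and 0.05 rad/s and contact force between the fingers and post above 1 N); the arm keeps its last pose, push and grip.
It fails at once if the pill box is pushed away or knocked over (distance of pill_box from where it was at the start of the episode above 0.02 m or angle between pill_box's own z axis and vertical above 0.5 rad).
It fails at once if the thimble cup is pushed away or knocked over (distance of thimble_cup from where it was at the start of the episode above 0.02 m or angle between thimble_cup's own z axis and vertical above 0.5 rad).
It fails at once if the night light is pushed away or knocked over (distance of night_light from where it was at the start of the episode above 0.02 m or angle between night_light's own z axis and vertical above 0.5 rad).
It also fails if it takes over 61 s, if anything falls off the work surface, if the arm or the gripper's body presses on something with over 40 N, if the wrist force passes 120 N, or if a joint passes its speed limit or range.

## Working session

There is one attempt and no reset: what is moved stays moved. The work goes in short steps, Python scripts to look and compute and a shell command to move; the robot and the scene stay as the last step left them, time stands still between calls to the robot, and variables do not carry over. Pictures are saved under pics/ and viewed, and the job is handed in when it is done.

```bash
ls; mkdir -p pics
cat > h.py <<'E'
import numpy as np, cv2
from workcell import bot, grab_frame, job_done
def save(name,tag):
    f=grab_frame(name); cv2.imwrite(f'pics/{tag}.png',f['img'][:,:,::-1]); np.save(f'pics/{tag}.npy',f,allow_pickle=True); return f
def load(tag): return np.load(f'pics/{tag}.npy',allow_pickle=True).item()
def crop(tag,u0,v0,w,h,s,out):
    im=load(tag)['img'][:,:,::-1][v0:v0+h,u0:u0+w]; cv2.imwrite(f'pics/{out}.png',cv2.resize(im,None,fx=s,fy=s,interpolation=cv2.INTER_CUBIC))
def K(f):
    fl=f['img'].shape[0]/2/np.tan(np.radians(f['fovy'])/2)
    return np.array([[fl,0,f['cx']],[0,fl,f['cy']],[0,0,1.]]),np.array([f['k1'],0,0,0,0.])
def proj(f,X):
    k,d=K(f); R=np.array(f['R']);t=np.array(f['t'],float)
    return cv2.projectPoints(np.array(X,float).reshape(-1,1,3),cv2.Rodrigues(R)[0],t,k,d)[0].reshape(-1,2)
def unp(f,u,v,z):
    k,d=K(f); R=np.array(f['R']);t=np.array(f['t'],float)
    n=cv2.undistortPoints(np.array([[[u,v]]],float),k,d).ravel()
    r=R.T@np.array([n[0],n[1],1]); c=-R.T@t
    return c+r*(z-c[2])/r[2]
E
python3 - <<'E'
from h import *
for n in('scene','top'):
    f=save(n,n+'0'); print(n,f['fovy'],f['cx'],f['cy'],f['k1'],-np.array(f['R']).T@np.array(f['t']))
    print(np.round(f['R'],3).tolist())
print(bot.observe())
E
```

```text
pics
scene 46.32485678115506 277.97635553127276 211.01466054749807 0.02798530308465614 [1.37844726 0.64930135 0.85803358]
[[-0.634, 0.773, 0.019], [0.436, 0.377, -0.817], [-0.639, -0.51, -0.576]]
top 57.548127010345546 284.3002786987788 206.69896836836085 -0.10838932047553253 [ 0.42181514 -0.03799156  1.02645643]
[[0.014, -1.0, 0.021], [-0.993, -0.016, -0.113], [0.113, -0.019, -0.993]]
{'clock': 0.1, 'qpos': array([-1.29720048,  0.52197807, -0.03636016,  1.59994282,  0.0212176 ,
        1.02111873, -0.11278936]), 'qd': array([-0.00046089, -0.00108206, -0.00029524, -0.00104253,  0.00023126,
        0.00199687,  0.00052577]), 'joint_efforts': array([ 4.04512612e-03, -9.28486419e+01,  1.98405616e+00, -3.70536947e+01,
        1.80817873e-02,  5.37348838e-03,  5.70635507e-06]), 'position': array([0.21057979, 0.5881292 , 0.23077112]), 'tool_rot': array([-1.50142144,  1.56973498, -1.84518019]), 'force': array([ 0.82120598, -0.22684957,  0.20194928]), 'moment': array([-0.00039451, -0.00189289,  0.03525892]), 'grip_width': 0.08546685952824817}
```

View pics/scene0.png

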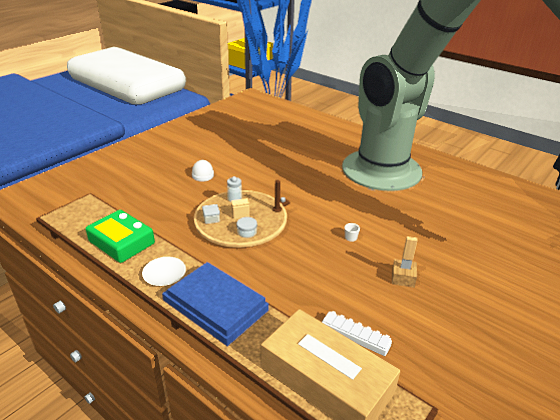

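View pics/top0.png

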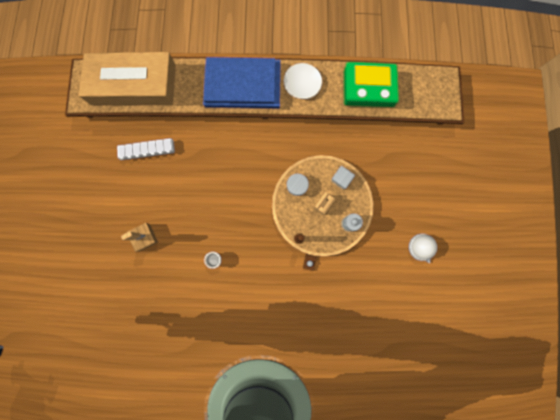

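The top view shows the carousel around (323,205), the tongue bead near (310,263), the rest near (140,236), the cup at (213,260), the pill box at (146,149) and the night light at (423,247). I'll enlarge these.

Run:
```python
from h import *
crop('top0',262,148,120,130,6,'c1'); crop('top0',105,215,70,50,10,'c2')
crop('scene0',185,165,130,85,6,'c3'); crop('scene0',370,225,70,70,8,'c4')
```

```text
(no output)
```

View pics/c1.png

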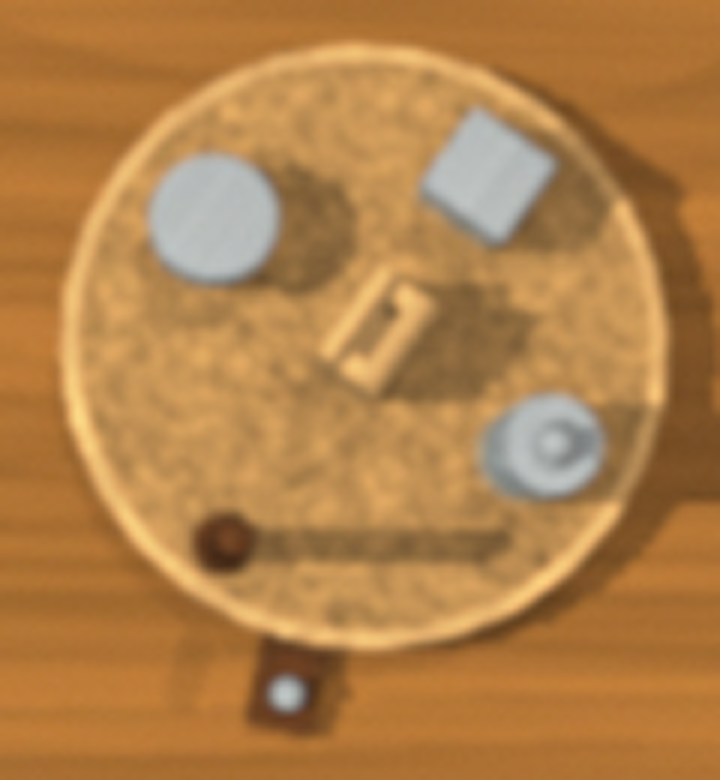

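View pics/c2.png

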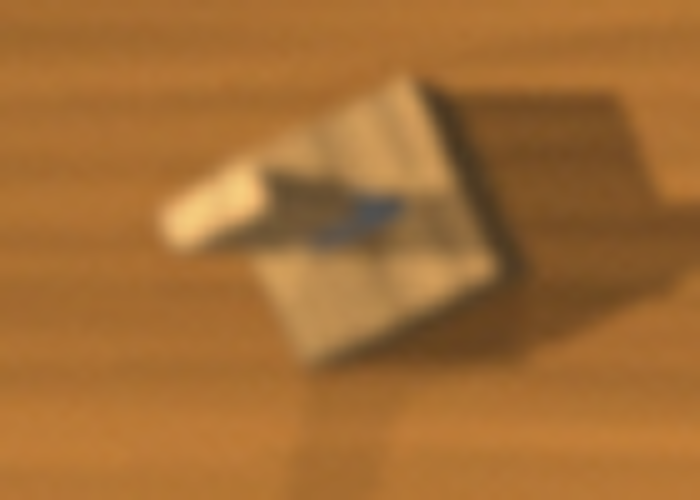

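View pics/c3.png

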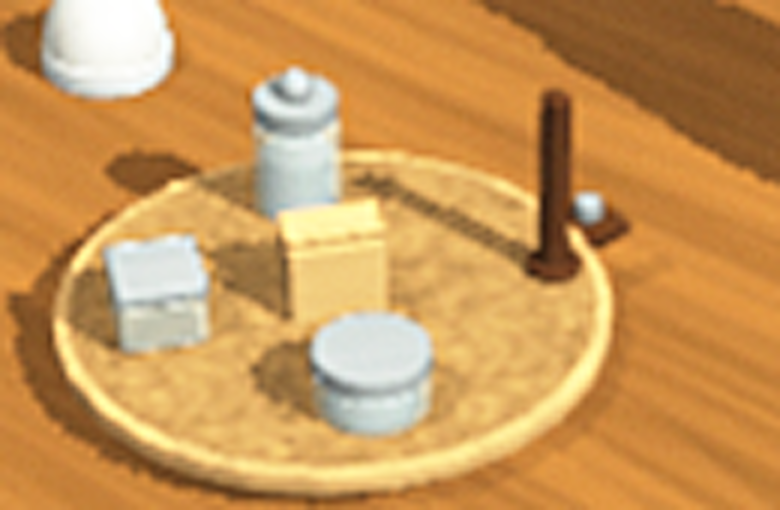

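View pics/c4.png

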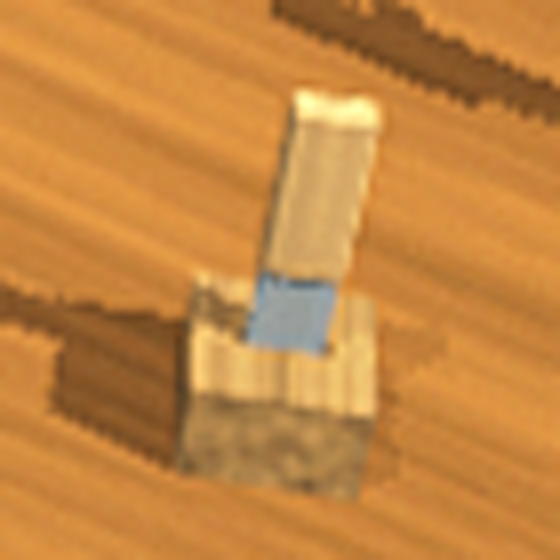

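```bash
cat > fit.py <<'E'
from h import *
from scipy.optimize import least_squares
T=load('top0');S=load('scene0')
def c(u0,v0,s,x,y): return np.array([u0+(x+.5)/s-.5, v0+(y+.5)/s-.5])
t=lambda x,y:c(262,148,6,x,y); s=lambda x,y:c(185,165,6,x,y)
def rz(a): return np.array([[np.cos(a),-np.sin(a),0],[np.sin(a),np.cos(a),0],[0,0,1]])
# (cam, pixel, frame, local)
obs=[(T,t(365,345),'b',(0,0,.026)),(T,t(286,692),'b',(-.158,0,.022)),(T,t(228,537),'d',(0,.110,.126)),(T,t(556,442),'d',(-.085,0,.1)),
(T,t(214,218),'d',(.085,0,.06)),(T,t(381,330),'d',(0,0,.074)),
(S,s(589,203),'b',(-.158,0,.018)),(S,s(556,95),'d',(0,.110,.126)),(S,s(294,80),'d',(-.085,0,.099)),(S,s(372,348),'d',(.085,0,.06)),(T,t(487,172),'d',(0,-.085,.062))]
def res(p):
    r=[]
    for f,px,fr,l in obs:
        a=p[2]+(p[3] if fr=='d' else 0)
        r.append(proj(f,rz(a)@np.array(l)+[p[0],p[1],0])[0]-px)
    return np.concatenate(r)
c0=unp(T,*t(365,345),.026);b0=unp(T,*t(286,692),.022);pt=unp(T,*t(228,537),.126)
yaw=np.arctan2(*(-(b0-c0)[1::-1])); th=np.arctan2(*((pt-c0)[1::-1]))-np.pi/2-yaw
q=least_squares(res,[c0[0],c0[1],yaw,th],loss='soft_l1')
print('carousel',q.x, 'theta mod',q.x[3]%(2*np.pi)); print(np.round(res(q.x).reshape(-1,2),2).tolist())
p=q.x
print('post',(rz(p[2]+p[3])@[0,.11,0])+[p[0],p[1],0],'jar',(rz(p[2]+p[3])@[-.085,0,0])+[p[0],p[1],0],'final post',(rz(p[2])@[0,.11,0])+[p[0],p[1],0], 'front',rz(p[2])@[-.085,0,0]+[p[0],p[1],0])
np.save('car.npy',p)
t=lambda x,y:c(105,215,10,x,y); s=lambda x,y:c(370,225,8,x,y)
ro=[(T,t(412,78),.036),(T,t(505,270),.036),(T,t(310,362),.036),(S,s(195,280),.036),(S,s(375,300),.036),(S,s(372,413),.036),(S,s(190,396),.036),(S,s(178,470),0),(S,s(357,497),0)]
def resr(p):
    r=[]
    for f,px,z in ro:
        C=[rz(p[2])@np.array([a*.028,b*.028,z])+[p[0],p[1],0] for a in(-1,1) for b in(-1,1)]
        d=proj(f,C)-px; r.append(d[np.argmin((d**2).sum(1))])
    return np.concatenate(r)
r0=unp(T,*t(380,220),.036)
best=min((least_squares(resr,[r0[0],r0[1],a],loss='soft_l1') for a in np.arange(0,1.57,.2)),key=lambda z:z.cost)
print('rest',best.x,best.cost,np.round(resr(best.x).reshape(-1,2),2).tolist())
so=[(T,t(160,215),.125),(T,t(182,250),.125),(T,t(270,205),.125),(T,t(243,160),.125),(S,s(297,92),.125),(S,s(383,98),.125),(S,s(378,128),.125),(S,s(293,122),.125),(S,s(266,276),.06),(S,s(345,285),.06)]
def pose(p): 
    from scipy.spatial.transform import Rotation as Ro
    return rz(p[3])@Ro.from_euler('xyz',[p[4],p[5],0]).as_matrix()
def ress(p):
    r=[];R=pose(p)
    for f,px,z in so:
        C=[R@np.array([a*.006,b*.013,z])+p[:3] for a in(-1,1) for b in(-1,1)]
        d=proj(f,C)-px; r.append(d[np.argmin((d**2).sum(1))])
    return np.concatenate(r+[[(p[2]-.006)*300]])
bb=min((least_squares(ress,[best.x[0],best.x[1],.006,a,0,0],loss='soft_l1') for a in np.arange(-1.6,1.6,.2)),key=lambda z:z.cost)
p=bb.x;print('spat',p,bb.cost,np.round(ress(p)[:-1].reshape(-1,2),2).tolist())
R=pose(p);print('zaxis',R[:,2],'yaxis',R[:,1],'handle mid',R@[0,0,.095]+p[:3],'top',R@[0,0,.125]+p[:3])
E
python3 fit.py
```

```text
carousel [ 0.54251517 -0.15752226 -0.21284053  1.17054457] theta mod 1.1705445746494034
[[-0.06, -0.33], [-0.05, 0.54], [0.92, 0.19], [-0.08, 0.25], [-0.29, -0.1], [-0.46, -0.08], [-0.31, 0.68], [0.04, 0.43], [-0.04, 0.67], [-0.29, -0.12], [0.19, 0.4]]
post [ 0.45254918 -0.09422834  0.        ] jar [ 0.49360622 -0.22704143  0.        ] final post [ 0.56575126 -0.05000443  0.        ] front [ 0.4594332 -0.1395671  0.       ]
rest [0.44880873 0.31857179 0.50019017] 3.362843421201391 [[-0.97, 0.27], [-1.08, 0.12], [-0.51, 0.85], [-0.83, -0.71], [-0.95, -0.2], [0.36, 0.42], [-0.11, -0.69], [-0.8, 0.71], [-0.36, 0.59]]
spat [0.44006468 0.31865411 0.00549494 0.54177494 0.03031013 0.06739413] 2.0422559848705104 [[-0.84, -0.04], [-0.89, 0.85], [-0.14, -0.09], [0.38, 0.04], [-0.97, 0.22], [-0.64, 0.35], [0.35, -0.07], [-0.2, -0.22], [-0.54, 0.03], [0.37, -0.16]]
zaxis [0.07329999 0.00874446 0.9972716 ] yaxis [-0.51367211  0.85745362  0.03023669] handle mid [0.44702818 0.31948483 0.10023574] top [0.44922718 0.31974717 0.13015389]
```

```bash
cat > go.py <<'E'
# usage: go.py x y z jawyaw_rad : prints remaining tool-frame shift mm and turn deg
import sys; from h import *
from scipy.spatial.transform import Rotation as Ro
o=bot.observe(); R=Ro.from_euler('xyz',o['tool_rot']).as_matrix(); P=np.array(o['position'])
print('clk',round(o['clock'],2),'P',P.round(4),'x',R[:,0].round(3),'jawyaw',round(np.arctan2(R[1,1],R[0,1]),3),'F',np.round(o['force'],1),'M',np.round(o['moment'],2),'w',round(o['grip_width'],4),'q7',round(o['qpos'][6],2))
a=list(map(float,sys.argv[1:]))
if a:
    # turn first (dyaw about world z = -turn about tool x), shift in the current axes
    d=(a[3]-np.arctan2(R[1,1],R[0,1])+np.pi/2)%np.pi-np.pi/2
    print('shift now-axes mm',(R.T@(np.array(a[:3])-P)*1000).round(1),'turn deg',round(-np.degrees(d),2))
    R2=Ro.from_rotvec([0,0,d]).as_matrix()@R
    print('shift after-turn axes mm',(R2.T@(np.array(a[:3])-P)*1000).round(1))
E
python3 go.py 0.447 0.3195 0.170 0.52
python3 - <<'E'
from h import *
T=load('top0')
for n,u,v,z in(('cup',213,260,.03),('nl',423,247,.03),('pillL',119,152,.025),('pillR',172,146,.025)): print(n,unp(T,u,v,z))
E
```

```text
clk 0.1 P [0.2106 0.5881 0.2308] x [-0.    -0.001 -1.   ] jawyaw 1.227 F [ 0.8 -0.2  0.2] M [-0.   -0.    0.04] w 0.0855 q7 -0.11
shift now-axes mm [  61.  -173.2  313.1] turn deg 40.51
shift after-turn axes mm [ 60.7  71.8 350.6]
cup [0.39348826 0.12567636 0.03      ]
nl [ 0.43358448 -0.42649186  0.03      ]
pillL [0.6783022  0.39475255 0.025     ]
pillR [0.69597579 0.24873318 0.025     ]
```

```bash
python3 -m pendant '[[0,0,0,10.1],[0,0,0,10.1],[0,0,0,10.1],[0,0,0,10.2],[0,10,50,0],[0,10,50,0],[0,10,50,0],[0,10,50,0],[0,10,50,0],[0,10,50,0],[0,12,50,0],[0,0,0,0]]' 1 30; python3 go.py 0.447 0.3195 0.170 0.52
```

```text
clock: 1.6
position: [0.4495, 0.317, 0.2312]
tool_rot: [-0.045, 1.569, -1.102]
force: [-0.8, 0.8, -0.5]
grip_width: 0.086
clk 1.6 P [0.4495 0.317  0.2312] x [ 0.001 -0.001 -1.   ] jawyaw 0.514 F [-0.8  0.8 -0.5] M [0.08 0.03 0.02] w 0.086 q7 -0.11
shift now-axes mm [61.2 -1.  -3.5] turn deg -0.33
shift after-turn axes mm [61.2 -0.9 -3.5]
```

```bash
python3 -m pendant '[[30,-0.5,-3.5,0],[30,-0.5,0,0],[25,0,0,0],[0,0,0,0],[0,0,0,0]]'
python3 - <<'E'
from h import *
save('scene','s1'); crop('s1',340,150,130,150,5,'s1c')
E
```

```text
clock: 2.22
position: [0.4446, 0.3235, 0.1471]
tool_rot: [1.906, 1.57, 0.856]
force: [1.2, -0.2, 1.0]
grip_width: 0.085
```

View pics/s1c.png

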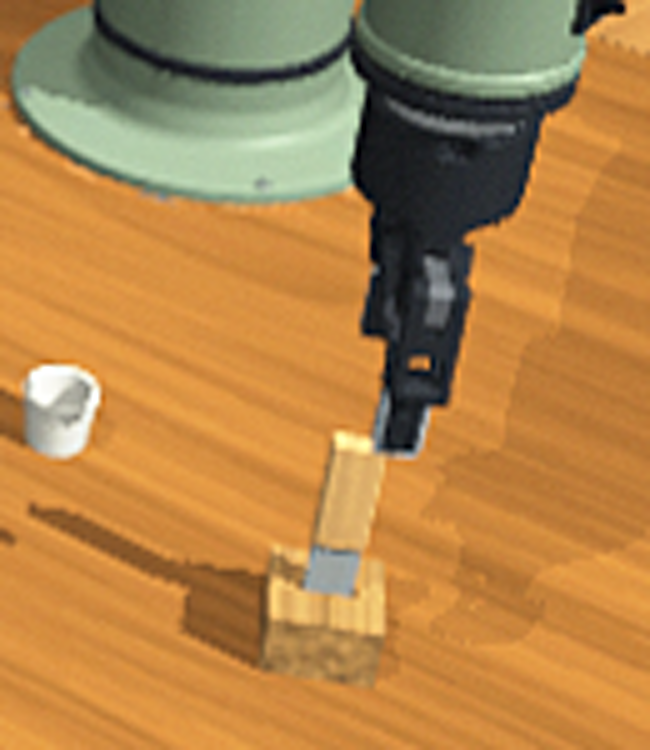

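```bash
python3 go.py .447 .3195 .092 .52
python3 - <<'E'
from h import *
from scipy.spatial.transform import Rotation as Ro
f=load('s1');o=bot.observe();R=Ro.from_euler('xyz',o['tool_rot']).as_matrix();P=np.array(o['position'])
for l in([0,0,0],[-.013,.043,0],[-.013,-.043,0],[-.013,.057,.0],[-.013,-.057,0],[-.013,.05,.011],[-.013,.05,-.011],[-.013,-.05,.011],[-.013,-.05,-.011]): print(l,((proj(f,R@np.array(l)+P)[0]-[340,150]+.5)*5-.5).round(0))
E
```

```text
clk 2.27 P [0.4447 0.3235 0.1473] x [ 0.001  0.001 -1.   ] jawyaw 0.52 F [0.5 0.5 0.1] M [ 0.04 -0.05  0.01] w 0.0854 q7 -0.1
shift now-axes mm [55.3 -0.1  4.6] turn deg 0.02
shift after-turn axes mm [55.3 -0.1  4.6]
[0, 0, 0] [377. 414.]
[-0.013, 0.043, 0] [388. 448.]
[-0.013, -0.043, 0] [376. 340.]
[-0.013, 0.057, 0.0] [390. 467.]
[-0.013, -0.057, 0] [375. 324.]
[-0.013, 0.05, 0.011] [364. 455.]
[-0.013, 0.05, -0.011] [413. 460.]
[-0.013, -0.05, 0.011] [353. 330.]
[-0.013, -0.05, -0.011] [399. 335.]
```

```bash
for d in -1 -2; do sed "s/^T=load('top0');S=load('scene0')/&\nS['cx']-=($d)/" fit.py | sed "s/np.save('car/0 and np.save('car/" > f2.py; echo "== $d"; python3 f2.py; done
```

```text
== -1
carousel [ 0.54310275 -0.15817008 -0.21067719  1.16959384] theta mod 1.1695938387094207
[[0.18, -0.55], [0.33, 0.35], [1.25, -0.02], [0.2, -0.02], [-0.06, -0.29], [-0.2, -0.3], [0.34, 0.63], [0.72, 0.4], [0.62, 0.68], [0.42, -0.12], [0.4, 0.16]]
post [ 0.45306008 -0.0949853   0.        ] jar [ 0.49427814 -0.22774851  0.        ] final post [ 0.56610619 -0.05060223  0.        ] front [ 0.45998214 -0.1403947   0.        ]
rest [0.44968245 0.31715371 0.48844726] 1.8162679246965725 [[-0.26, -0.0], [-0.59, -0.03], [-0.12, 0.47], [-0.36, -0.84], [-0.48, -0.17], [0.53, 0.41], [0.07, -0.87], [-0.6, 0.53], [-0.17, 0.58]]
spat [0.44244583 0.31604903 0.00538501 0.54378971 0.01226871 0.06102612] 1.5459053944762677 [[-0.36, -0.23], [-0.38, 0.65], [0.28, -0.32], [0.78, -0.2], [-0.47, 0.09], [-0.18, 0.36], [0.83, -0.08], [0.32, -0.37], [-0.49, -0.04], [0.39, -0.11]]
zaxis [0.05853447 0.02105316 0.99806336] yaxis [-0.51670352  0.85607682  0.01224556] handle mid [0.44800661 0.31804908 0.10020102] top [0.44976264 0.31868068 0.13014293]
== -2
carousel [ 0.54344753 -0.1585343  -0.20771253  1.16692
[... 276 characters left out ...]
 ] final post [ 0.56613196 -0.05089873  0.        ] front [ 0.46027459 -0.14100542  0.        ]
rest [0.45057389 0.31577304 0.48028909] 1.6709613208989087 [[0.39, -0.3], [-0.09, -0.25], [0.29, 0.1], [0.08, -0.94], [-0.05, -0.15], [0.76, 0.4], [0.3, -1.01], [-0.36, 0.39], [0.07, 0.57]]
spat [ 0.44499264  0.31354607  0.00538608  0.54861914 -0.0057991   0.05379807] 2.5789308778235407 [[0.09, -0.44], [0.11, 0.44], [0.67, -0.6], [1.13, -0.47], [0.04, -0.03], [0.3, 0.35], [1.33, -0.12], [0.85, -0.52], [-0.42, -0.1], [0.43, -0.07]]
zaxis [0.04285578 0.03299023 0.99853644] yaxis [-0.52176681  0.8530685  -0.00579068] handle mid [0.44906394 0.31668014 0.10024704] top [0.45034961 0.31766985 0.13020313]
```

```bash
python3 go.py .4487 .317 .092 .53
```

```text
clk 2.27 P [0.4447 0.3235 0.1473] x [ 0.001  0.001 -1.   ] jawyaw 0.52 F [0.5 0.5 0.1] M [ 0.04 -0.05  0.01] w 0.0854 q7 -0.1
shift now-axes mm [55.3  0.1  7.6] turn deg -0.56
shift after-turn axes mm [55.3  0.1  7.6]
```

```bash
python3 -m pendant '[[0,0,7.5,-0.5],[0,0,0,0],[20,0,0,0],[20,0,0,0],[15,0,0,0],[0,0,0,0],[0,0,0,0]]'; python3 go.py .4487 .317 .092 .53;  python3 - <<'E'
from h import *
save('scene','s2'); crop('s2',340,150,130,150,5,'s2c')
E
```

```text
clock: 3.15
position: [0.4485, 0.3166, 0.0919]
tool_rot: [1.697, 1.57, 0.655]
force: [-0.1, 0.5, 0.2]
grip_width: 0.0852
clk 3.15 P [0.4485 0.3166 0.0919] x [ 0.  0. -1.] jawyaw 0.529 F [-0.1  0.5  0.2] M [ 0.02  0.04 -0.01] w 0.0852 q7 -0.06
shift now-axes mm [-0.1  0.3 -0.2] turn deg -0.08
shift after-turn axes mm [-0.1  0.3 -0.2]
```

View pics/s2c.png

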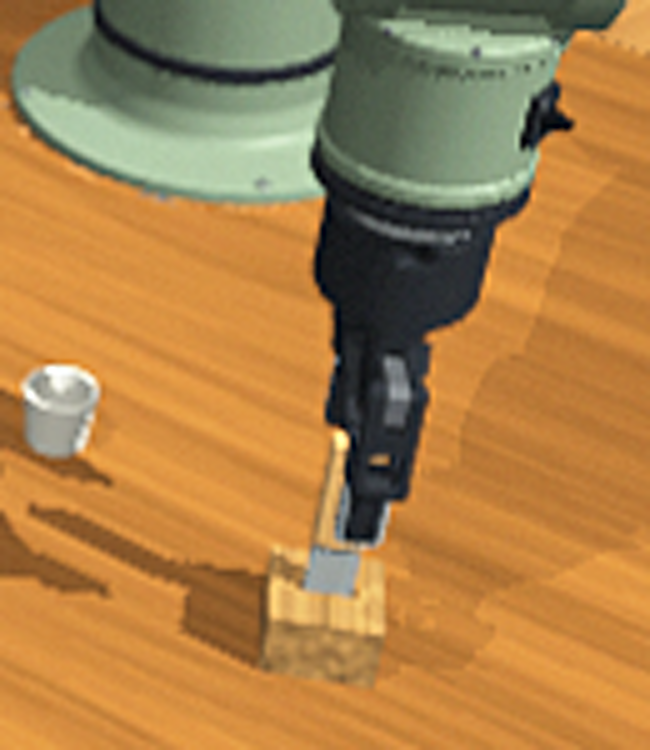

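```bash
python3 -m pendant '[[0,0,0,0],[0,0,0,0],[0,0,0,0],[0,0,0,0],[0,0,0,0],[0,0,0,0],[0,0,0,0],[0,0,0,0]]' -1 40; python3 go.py;  python3 - <<'E'
from h import *
save('scene','s3'); crop('s3',340,150,130,150,5,'s3c')
E
```

```text
clock: 4.2
position: [0.4484, 0.3166, 0.0914]
tool_rot: [1.691, 1.57, 0.649]
force: [2.9, 1.5, 1.6]
grip_width: 0.0113
clk 4.2 P [0.4484 0.3166 0.0914] x [ 0.  0. -1.] jawyaw 0.529 F [2.9 1.5 1.6] M [ 0.39 -0.64 -0.02] w 0.0113 q7 -0.06
```

View pics/s3c.png

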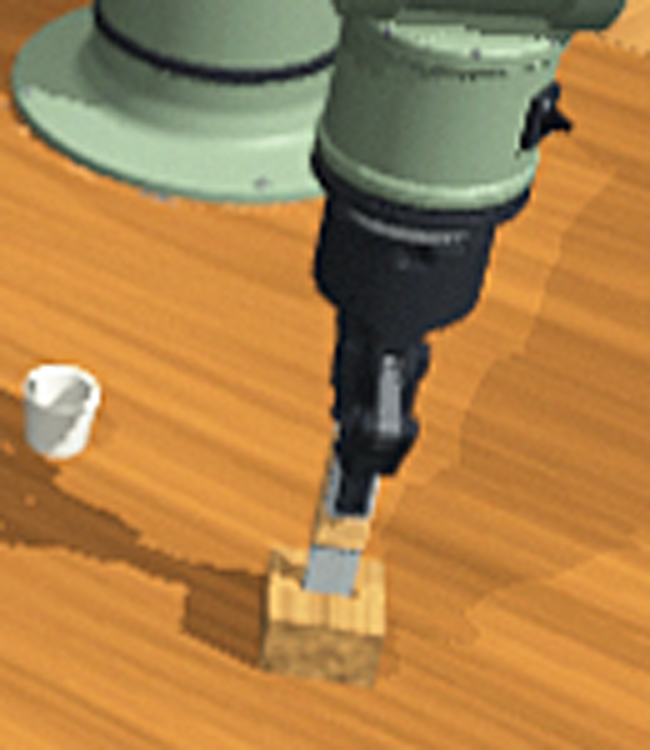

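```bash
python3 -m pendant '[[-5,0,0,0],[-5,0,0,0],[-10,0,0,0],[-15,0,0,0],[-20,0,0,0],[-25,0,0,0],[-30,0,0,0],[-40,0,0,0],[0,0,0,0],[0,0,0,0]]'; python3 go.py 0.5428 -0.1578 .24 0.958;  python3 - <<'E'
from h import *
save('scene','s4'); crop('s4',330,100,130,150,5,'s4c');save('top','t4'); crop('t4',80,170,110,100,6,'t4c')
E
```

```text
clock: 5.5
position: [0.4477, 0.3162, 0.2413]
tool_rot: [-1.636, 1.57, -2.678]
force: [-0.1, 0.0, -1.3]
grip_width: 0.0114
clk 5.5 P [0.4477 0.3162 0.2413] x [-0.001 -0.    -1.   ] jawyaw 0.529 F [-0.1  0.  -1.3] M [-0.03  0.02 -0.01] w 0.0114 q7 -0.1
shift now-axes mm [   1.4 -157.   457.2] turn deg -24.59
shift after-turn axes mm [   1.5 -333.   350.4]
```

View pics/s4c.png

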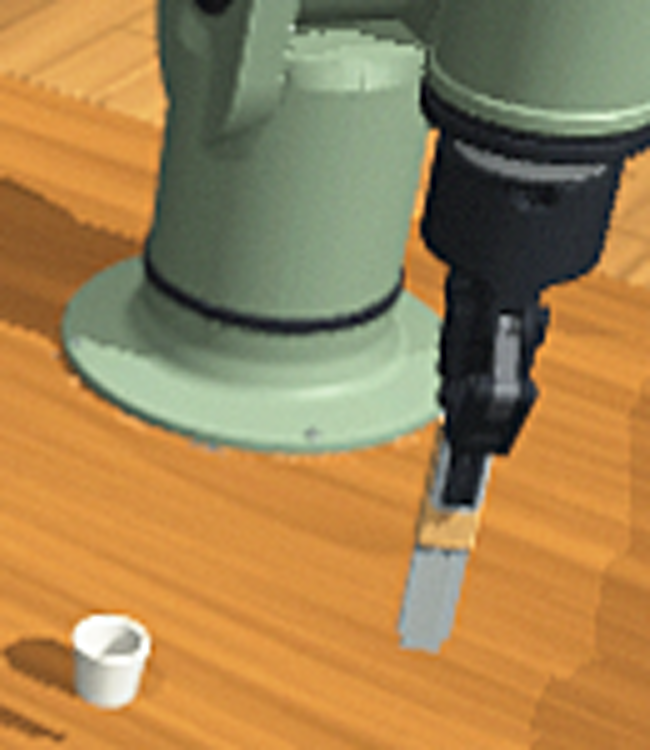

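View pics/t4c.png

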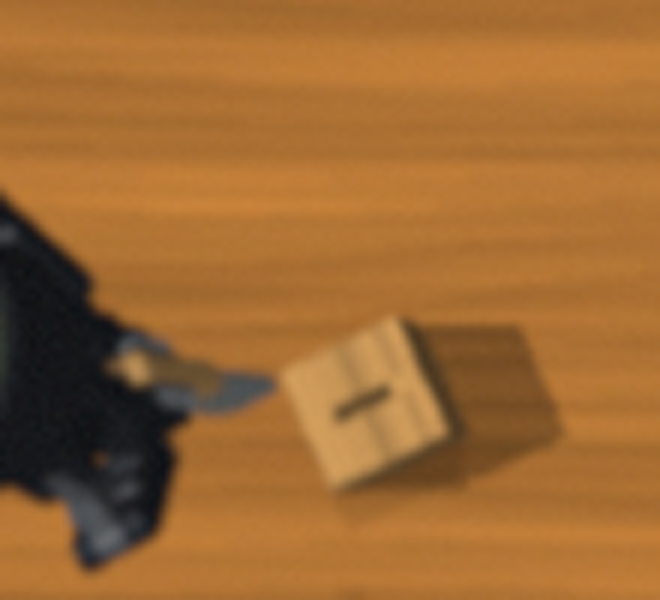

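Run:
```python
from h import *
from scipy.spatial.transform import Rotation as Ro
o=bot.observe();R=Ro.from_euler('xyz',o['tool_rot']).as_matrix();P=np.array(o['position'])
for n,u0,v0,s in(('s4',330,100,5),('t4',80,170,6)):
  f=load(n)
  for l in([.086,0,.009],[.086,0,-.009],[.026,0,.012],[.026,0,-.012],[.026,.006,.013],[.026,.006,-.013]): print(n,l,((proj(f,R@np.array(l)+P)[0]-[u0,v0]+.5)*s-.5).round(0))
```

```text
s4 [0.086, 0, 0.009] [393. 647.]
s4 [0.086, 0, -0.009] [432. 651.]
s4 [0.026, 0, 0.012] [409. 543.]
s4 [0.026, 0, -0.012] [462. 548.]
s4 [0.026, 0.006, 0.013] [407. 550.]
s4 [0.026, 0.006, -0.013] [465. 556.]
t4 [0.086, 0, 0.009] [281. 386.]
t4 [0.086, 0, -0.009] [240. 409.]
t4 [0.026, 0, 0.012] [224. 375.]
t4 [0.026, 0, -0.012] [166. 407.]
t4 [0.026, 0.006, 0.013] [219. 359.]
t4 [0.026, 0.006, -0.013] [157. 394.]
```

```bash
python3 -m pendant '[[0,0,0,-8.2],[0,0,0,-8.2],[0,0,0,-8.2],[0,-40,42,0],[0,-41,43,0],[0,-41,43,0],[0,-41,43,0],[0,-41,43,0],[0,-41,43,0],[0,-41,43,0],[0,-40,42,0]]'; python3 -m pendant '[[0,0,0,0],[0,0,0,0]]';python3 go.py 0.5428 -0.1578 .17 0.958
```

```text
clock: 6.98
position: [0.5402, -0.1487, 0.2406]
tool_rot: [-2.707, 1.569, 2.963]
force: [1.1, 0.7, -0.2]
grip_width: 0.011
clock: 7.22
position: [0.5401, -0.1466, 0.2405]
tool_rot: [-2.809, 1.569, 2.862]
force: [-0.9, 0.7, -0.6]
grip_width: 0.0117
clk 7.22 P [ 0.5401 -0.1466  0.2405] x [-0.002  0.    -1.   ] jawyaw 0.958 F [-0.9  0.7 -0.6] M [ 0.03 -0.03 -0.  ] w 0.0117 q7 1.24
shift now-axes mm [70.5 -7.6  8.8] turn deg -0.01
shift after-turn axes mm [70.5 -7.6  8.8]
```

```bash
python3 -m pendant '[[0,-7.6,8.8,0],[0,0,0,0],[30,0,0,0],[30,0,0,0],[0,0,0,0],[0,0,0,0]]'; python3 go.py 0.5428 -0.1578 .17 0.958;  python3 - <<'E'
from h import *
save('scene','s5'); crop('s5',195,130,110,110,7,'s5c');save('top','t5'); crop('t5',270,150,110,110,7,'t5c')
E
```

```text
clock: 7.98
position: [0.5439, -0.1581, 0.1824]
tool_rot: [0.368, 1.57, -0.245]
force: [0.6, -0.2, 0.3]
grip_width: 0.0121
clk 7.97 P [ 0.5439 -0.1581  0.1824] x [ 0.001 -0.    -1.   ] jawyaw 0.958 F [ 0.6 -0.2  0.3] M [ 0.04 -0.01 -0.02] w 0.0121 q7 1.28
shift now-axes mm [12.4 -0.3 -1.1] turn deg 0.02
shift after-turn axes mm [12.4 -0.3 -1.1]
```

View pics/s5c.png

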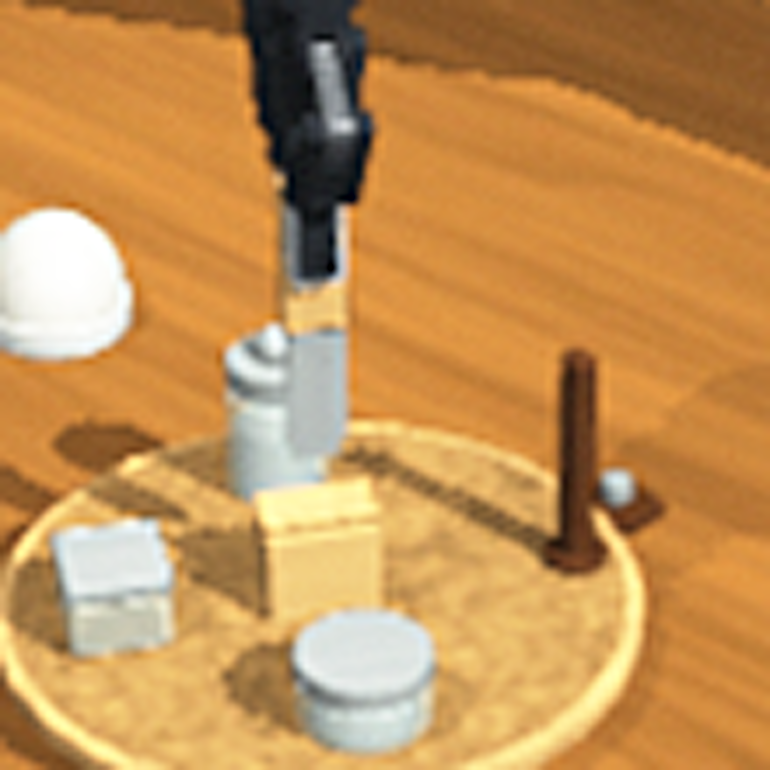

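View pics/t5c.png

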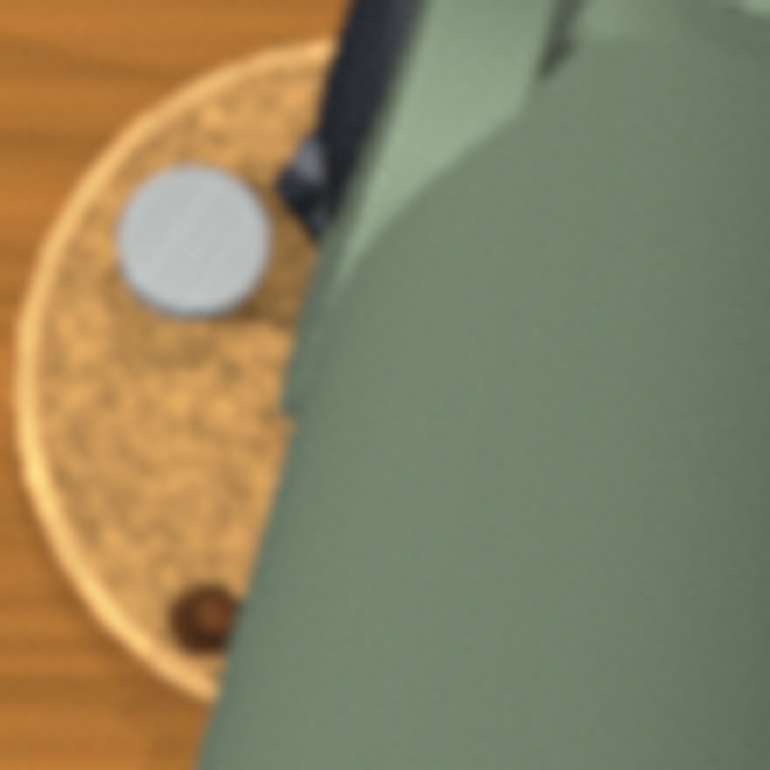

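Run:
```python
from h import *
from scipy.spatial.transform import Rotation as Ro
o=bot.observe();R=Ro.from_euler('xyz',o['tool_rot']).as_matrix();P=np.array(o['position'])
f=load('s5');px=lambda X:((proj(f,X)[0]-[195,130]+.5)*7-.5).round(0)
for l in([.086,0,.009],[.086,0,-.009],[.026,0,.012],[.026,0,-.012]): print('sp',l,px(R@np.array(l)+P))
p=np.load('car.npy');A=Ro.from_euler('z',p[2]+p[3]).as_matrix()
for l in([.015,.023,.074],[.015,-.023,.074],[-.015,.023,.074],[-.015,-.023,.074],[.015,.023,.026],[.015,-.023,.026],[0,.11,.126],[0,0,.074]): print('car',l,px(A@np.array(l)+[p[0],p[1],0]))
crop('s5',222,170,40,55,14,'s5d')
```

```text
sp [0.086, 0, 0.009] [288. 459.]
sp [0.086, 0, -0.009] [332. 453.]
sp [0.026, 0, 0.012] [276. 332.]
sp [0.026, 0, -0.012] [336. 325.]
car [0.015, 0.023, 0.074] [379. 514.]
car [0.015, -0.023, 0.074] [268. 530.]
car [-0.015, 0.023, 0.074] [363. 474.]
car [-0.015, -0.023, 0.074] [253. 489.]
car [0.015, 0.023, 0.026] [381. 610.]
car [0.015, -0.023, 0.026] [272. 626.]
car [0, 0.11, 0.126] [579. 359.]
car [0, 0, 0.074] [316. 502.]
```

View pics/s5d.png

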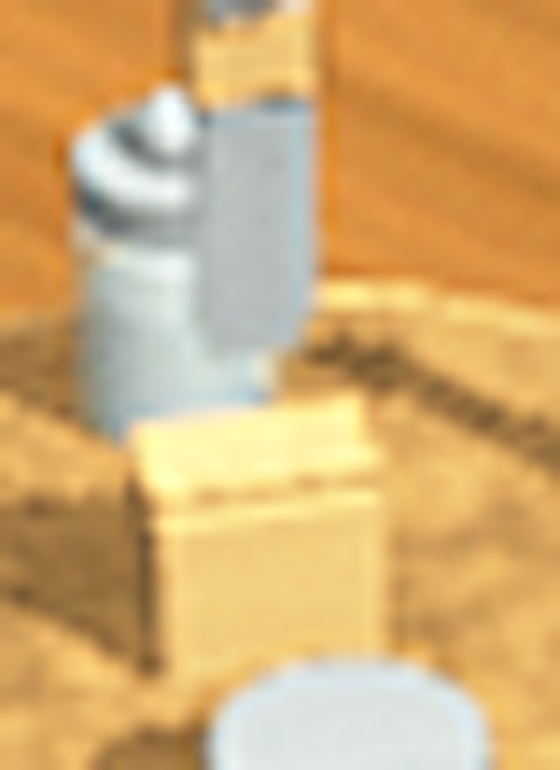

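```bash
python3 -m pendant '[[12,0,0,0],[10,0,0,0],[0,0,0,0]]'; python3 -m pendant '[[2,0,0,0],[2,0,0,0],[2,0,0,0],[0,0,0,0]]'; python3 go.py;  python3 -m pendant '[[2,0,0,0],[2,0,0,0],[0,0,0,0]]'; python3 go.py .5439 -.1581 .116 .958
```

```text
clock: 8.45
position: [0.5429, -0.1581, 0.1583]
tool_rot: [-2.647, 1.569, 3.024]
force: [-0.4, 0.1, 0.3]
grip_width: 0.0114
clock: 8.95
position: [0.5433, -0.1581, 0.1532]
tool_rot: [-2.576, 1.571, 3.094]
force: [0.0, -0.2, -0.8]
grip_width: 0.0116
clk 8.95 P [ 0.5433 -0.1581  0.1532] x [-0.  0. -1.] jawyaw 0.958 F [ 0.  -0.2 -0.8] M [0.01 0.01 0.02] w 0.0116 q7 1.29
clock: 9.32
position: [0.5433, -0.1581, 0.1491]
tool_rot: [-2.698, 1.571, 2.972]
force: [-0.4, -0.6, -0.1]
grip_width: 0.0116
clk 9.32 P [ 0.5433 -0.1581  0.1491] x [-0.  0. -1.] jawyaw 0.958 F [-0.4 -0.6 -0.1] M [-0.01 -0.   -0.  ] w 0.0116 q7 1.29
shift now-axes mm [33.1  0.3  0.5] turn deg 0.01
shift after-turn axes mm [33.1  0.3  0.5]
```

```bash
for i in 1 ; do python3 -m pendant '[[2,0,0,0],[2,0,0,0],[0,0,0,0]]'; python3 go.py; python3 -m pendant '[[3,0,0,0],[3,0,0,0],[0,0,0,0]]'; python3 go.py .5439 -.1581 .116 .958; done;  python3 - <<'E'
from h import *
save('scene','s6'); crop('s6',195,130,110,110,7,'s6c')
E
```

```text
clock: 9.7
position: [0.5433, -0.1582, 0.1451]
tool_rot: [-2.593, 1.571, 3.077]
force: [0.6, -0.0, -0.6]
grip_width: 0.0113
clk 9.7 P [ 0.5433 -0.1582  0.1451] x [-0.  0. -1.] jawyaw 0.958 F [ 0.6 -0.  -0.6] M [0.01 0.   0.01] w 0.0113 q7 1.29
clock: 10.07
position: [0.5433, -0.1581, 0.139]
tool_rot: [-2.697, 1.57, 2.974]
force: [-0.4, 0.8, 0.3]
grip_width: 0.0114
clk 10.07 P [ 0.5433 -0.1581  0.139 ] x [-0.  0. -1.] jawyaw 0.958 F [-0.4  0.8  0.3] M [ 0.03 -0.04  0.02] w 0.0114 q7 1.29
shift now-axes mm [23.   0.4  0.6] turn deg 0.01
shift after-turn axes mm [23.   0.4  0.6]
```

View pics/s6c.png

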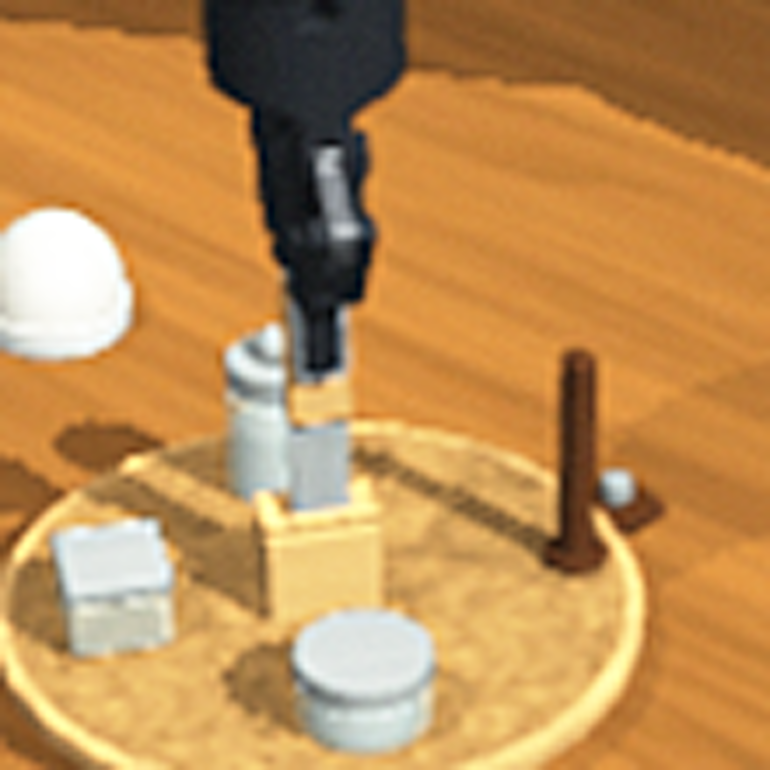

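The blade (x 290–348) is centred in the holder (255–380) and entering the slot with no force. I'll keep lowering it.

```bash
python3 -m pendant '[[3,0,0,0],[3,0,0,0],[3,0,0,0],[0,0,0,0]]'; python3 go.py; python3 -m pendant '[[3,0,0,0],[3,0,0,0],[3,0,0,0],[0,0,0,0]]'; python3 go.py .5439 -.1581 .116 .958
```

```text
clock: 10.62
position: [0.5433, -0.1581, 0.13]
tool_rot: [-2.638, 1.57, 3.033]
force: [-1.0, -0.7, 0.3]
grip_width: 0.0116
clk 10.62 P [ 0.5433 -0.1581  0.13  ] x [-0.  0. -1.] jawyaw 0.958 F [-1.  -0.7  0.3] M [-0.01  0.01  0.02] w 0.0116 q7 1.3
clock: 11.12
position: [0.5433, -0.1581, 0.121]
tool_rot: [-2.55, 1.57, 3.12]
force: [-0.5, -0.8, 0.5]
grip_width: 0.0113
clk 11.12 P [ 0.5433 -0.1581  0.121 ] x [-0.  0. -1.] jawyaw 0.958 F [-0.5 -0.8  0.5] M [-0.03 -0.03  0.03] w 0.0113 q7 1.3
shift now-axes mm [5.  0.4 0.5] turn deg 0.01
shift after-turn axes mm [5.  0.4 0.5]
```

```bash
python3 -m pendant '[[1.5,0,0,0],[1.5,0,0,0],[0,0,0,0]]'; python3 -m pendant '[[1,0,0,0],[1,0,0,0],[0,0,0,0]]';  python3 go.py
```

```text
clock: 11.5
position: [0.5434, -0.1581, 0.1182]
tool_rot: [-2.766, 1.571, 2.905]
force: [0.1, -0.8, -0.6]
grip_width: 0.0114
clock: 11.88
position: [0.5434, -0.1581, 0.1162]
tool_rot: [-2.509, 1.571, -3.121]
force: [-0.4, -0.7, 0.3]
grip_width: 0.0121
clk 11.88 P [ 0.5434 -0.1581  0.1162] x [-0. -0. -1.] jawyaw 0.958 F [-0.4 -0.7  0.3] M [-0.   -0.01 -0.03] w 0.0121 q7 1.3
```

```bash
python3 -m pendant '[[1,0,0,0],[0,0,0,0]]'; python3 -m pendant '[[1,0,0,0],[0,0,0,0]]';  python3 -m pendant '[[1,0,0,0],[0,0,0,0]]'
python3 - <<'E'
from h import *
save('scene','s7'); crop('s7',195,130,110,110,7,'s7c')
E
```

```text
clock: 12.12
position: [0.5435, -0.1581, 0.1154]
tool_rot: [0.588, 1.571, -0.024]
force: [1.0, 0.8, 2.0]
grip_width: 0.0119
clock: 12.38
position: [0.544, -0.1583, 0.1152]
tool_rot: [0.526, 1.569, -0.087]
force: [-1.5, 1.9, 16.1]
grip_width: 0.0115
clock: 12.62
position: [0.5445, -0.1584, 0.1149]
tool_rot: [0.536, 1.568, -0.077]
force: [-3.9, 0.9, 27.9]
grip_width: 0.0118
```

View pics/s7c.png

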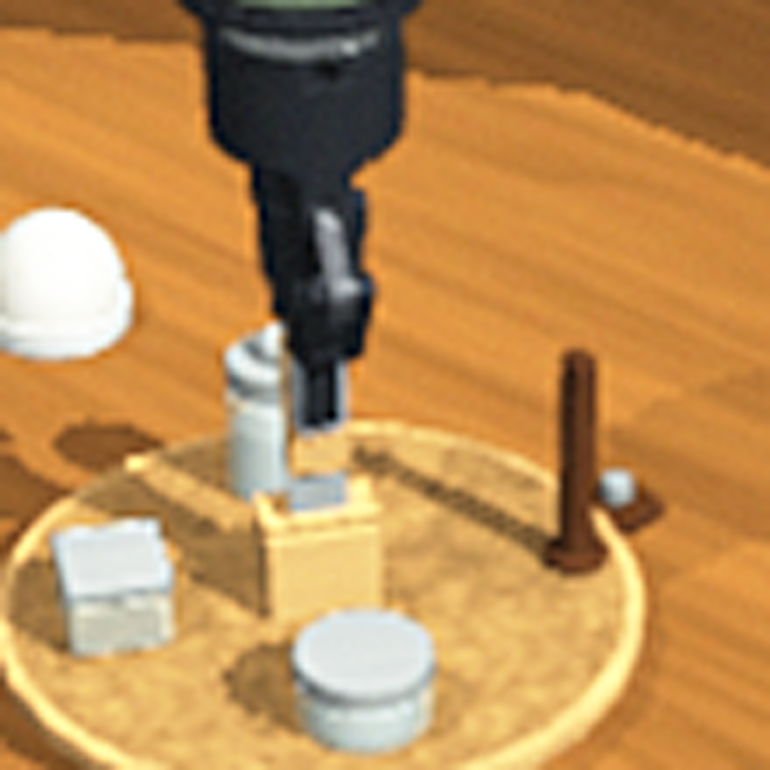

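```bash
python3 -m pendant '[[-1,0,0,0],[-1,0,0,0],[0,0,0,0]]'; python3 -m pendant '[[0,0,0,0],[0,0,0,0],[0,0,0,0],[0,0,0,0],[0,0,0,0]]' -0.2;  python3 go.py
python3 - <<'E'
from h import *
save('scene','s8'); crop('s8',195,130,110,110,7,'s8c')
E
```

```text
clock: 13.05
position: [0.5433, -0.1581, 0.1153]
tool_rot: [-2.405, 1.571, -3.018]
force: [-0.4, 0.5, 2.9]
grip_width: 0.0117
clock: 13.68
position: [0.5434, -0.1581, 0.1153]
tool_rot: [-2.401, 1.571, -3.014]
force: [0.1, -0.6, 0.4]
grip_width: 0.0344
clk 13.68 P [ 0.5434 -0.1581  0.1153] x [-0. -0. -1.] jawyaw 0.958 F [ 0.1 -0.6  0.4] M [ 0.01 -0.04 -0.04] w 0.0344 q7 1.3
```

View pics/s8c.png

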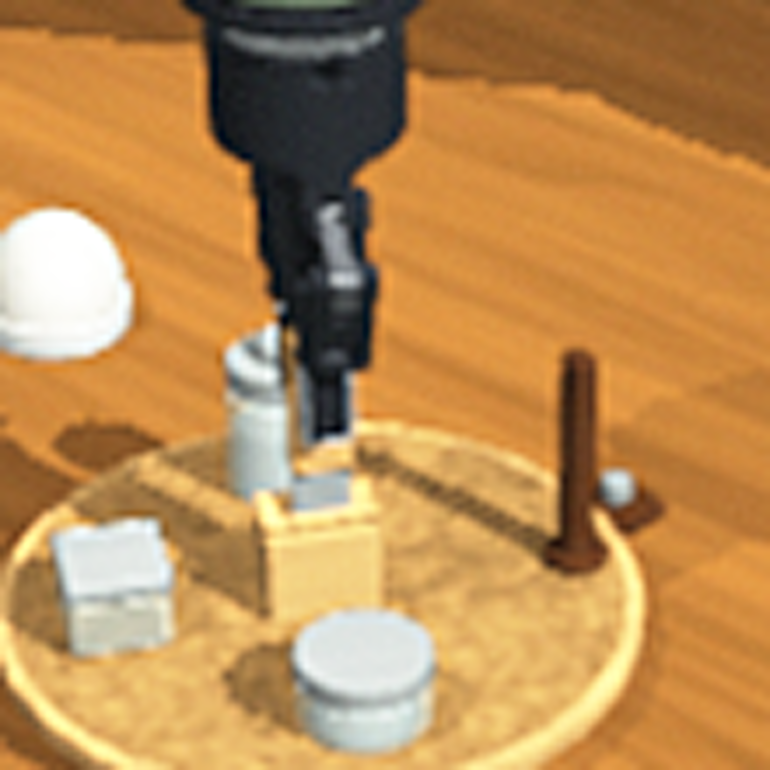

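```bash
python3 -m pendant '[[-20,0,0,0],[-35,0,0,0],[-35,0,0,0],[0,0,0,0]]' ; python3 go.py .4538 -.095 .15 .958
python3 - <<'E'
from h import *
save('scene','s9'); crop('s9',195,130,110,110,7,'s9c')
E
```

```text
clock: 14.22
position: [0.5445, -0.1585, 0.2076]
tool_rot: [0.461, 1.567, -0.152]
force: [-0.0, -0.5, 0.2]
grip_width: 0.0341
clk 14.22 P [ 0.5445 -0.1585  0.2076] x [ 0.004 -0.001 -1.   ] jawyaw 0.958 F [-0.  -0.5  0.2] M [-0.03  0.07 -0.02] w 0.0341 q7 1.27
shift now-axes mm [  57.2   -0.3 -110.9] turn deg 0.01
shift after-turn axes mm [  57.2   -0.3 -110.9]
```

View pics/s9c.png

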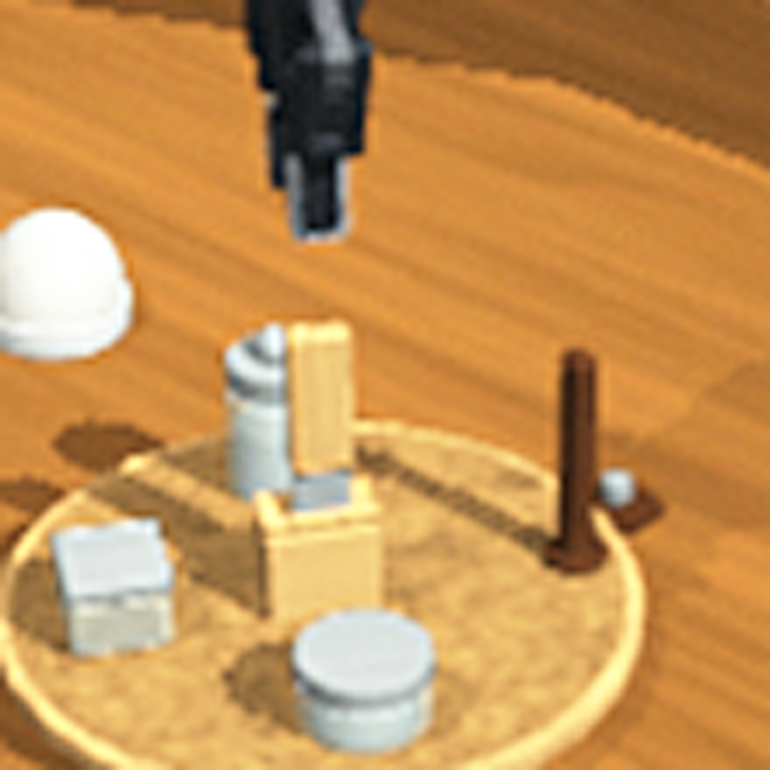

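The spatula stands upright and home in the slot, and the fingers are clear. Next is the post.

```bash
python3 -m pendant '[[0,0,-37,0],[0,0,-37,0],[0,0,-37,0],[0,0,0,0],[0,0,0,0]]' 0.2; python3 go.py .4538 -.095 .15 .958; python3 -m pendant '[[25,0,0,0],[28,0,0,0],[0,0,0,0],[0,0,0,0]]'; python3 go.py .4538 -.095 .08 .958
python3 - <<'E'
from h import *
save('scene','s10'); crop('s10',195,110,130,120,6,'s10c')
E
```

```text
clock: 14.9
position: [0.4528, -0.0944, 0.205]
tool_rot: [-2.016, 1.571, -2.629]
force: [0.8, -0.3, -0.3]
grip_width: 0.0511
clk 14.9 P [ 0.4528 -0.0944  0.205 ] x [-0. -0. -1.] jawyaw 0.958 F [ 0.8 -0.3 -0.3] M [-0.05 -0.04  0.03] w 0.0511 q7 1.15
shift now-axes mm [55.   0.1  1.1] turn deg 0.02
shift after-turn axes mm [55.   0.1  1.1]
clock: 15.4
position: [0.4531, -0.0947, 0.1528]
tool_rot: [-0.299, 1.57, -0.912]
force: [0.4, -0.6, 0.5]
grip_width: 0.0511
clk 15.4 P [ 0.4531 -0.0947  0.1528] x [ 0. -0. -1.] jawyaw 0.958 F [ 0.4 -0.6  0.5] M [-0.    0.    0.01] w 0.0511 q7 1.18
shift now-axes mm [72.8  0.2  0.7] turn deg -0.02
shift after-turn axes mm [72.8  0.2  0.7]
```

View pics/s10c.png

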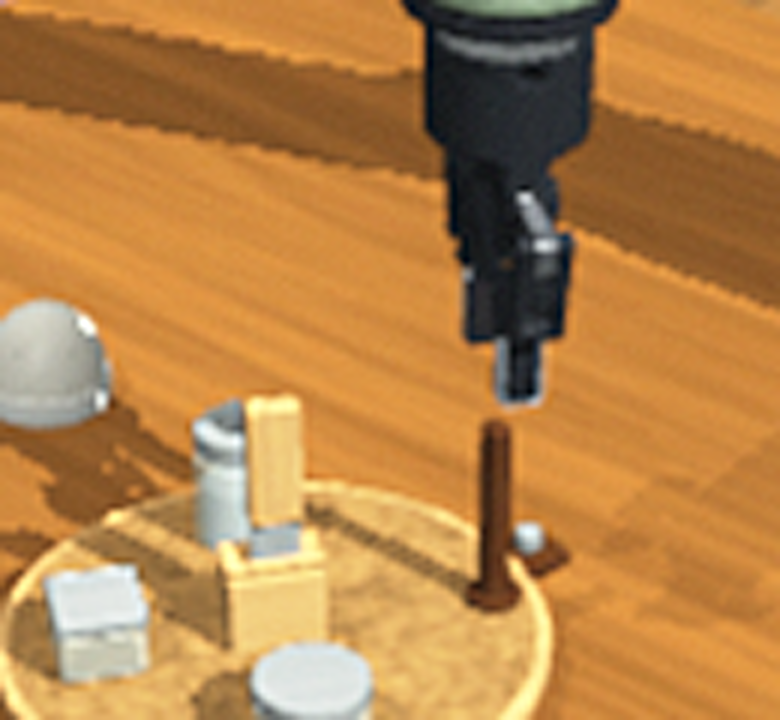

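Run:
```python
from h import *
from scipy.spatial.transform import Rotation as Ro
o=bot.observe();R=Ro.from_euler('xyz',o['tool_rot']).as_matrix();P=np.array(o['position'])
f=load('s10');px=lambda X:((proj(f,X)[0]-[195,110]+.5)*6-.5).round(0)
for l in([0,0,0],[-.009,.03,.011],[-.009,.03,-.011],[-.009,-.03,0],[.027,0,0],[.12,0,0]): print('tool',l,px(R@np.array(l)+P))
```

```text
tool [0, 0, 0] [496. 378.]
tool [-0.009, 0.03, 0.011] [490. 397.]
tool [-0.009, 0.03, -0.011] [537. 391.]
tool [-0.009, -0.03, 0] [479. 330.]
tool [0.027, 0, 0] [495. 428.]
tool [0.12, 0, 0] [491. 589.]
```

```bash
python3 -m pendant '[[20,0,2,0],[20,0,0,0],[20,0,0,0],[13,0,0,0],[0,0,0,0]]'; python3 -m pendant '[[0,0,0,0],[0,0,0,0],[0,0,0,0],[0,0,0,0],[0,0,0,0]]' -1 30; python3 go.py ;python3 - <<'E'
from h import *
save('scene','s11'); crop('s11',195,110,130,120,6,'s11c')
E
```

```text
clock: 16.08
position: [0.4542, -0.0955, 0.0792]
tool_rot: [-2.526, 1.57, -3.138]
force: [1.0, -0.6, 0.4]
grip_width: 0.051
clock: 16.7
position: [0.4547, -0.0955, 0.08]
tool_rot: [0.618, 1.57, 0.005]
force: [-0.9, 0.4, 7.8]
grip_width: 0.0148
clk 16.7 P [ 0.4547 -0.0955  0.08  ] x [ 0.001  0.    -1.   ] jawyaw 0.958 F [-0.9  0.4  7.8] M [0.13 0.21 0.01] w 0.0148 q7 1.23
```

View pics/s11c.png

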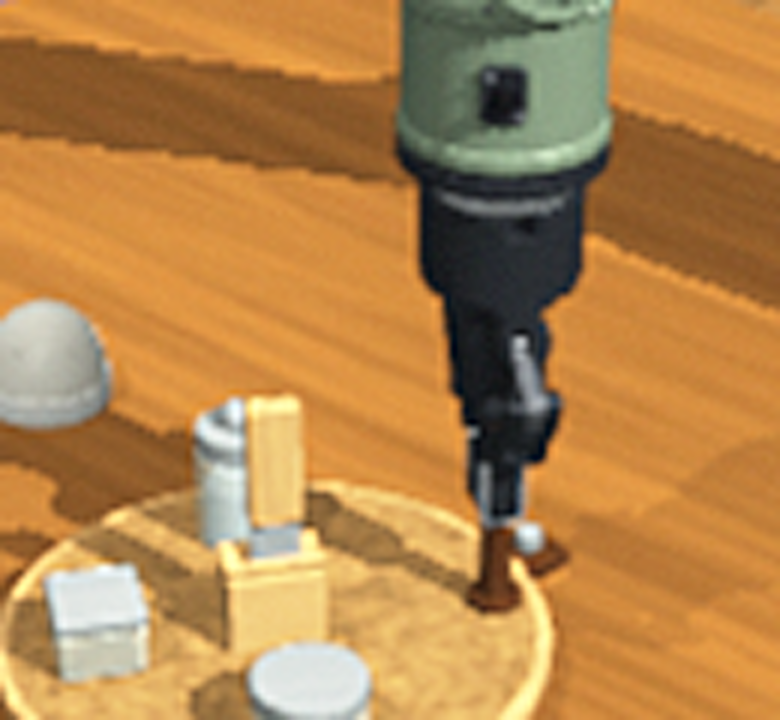

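```bash
python3 -m pendant '[[0,10.7,0.5,5.5],[0,10.7,0.5,5.5],[0,10.7,0.5,5.5]]'; python3 go.py
```

```text
clock: 17.12
position: [0.4771, -0.0721, 0.08]
tool_rot: [0.801, 1.569, -0.103]
force: [0.5, -3.0, 4.4]
grip_width: 0.0148
clk 17.12 P [ 0.4771 -0.0721  0.08  ] x [ 0.002 -0.    -1.   ] jawyaw 0.667 F [ 0.5 -3.   4.4] M [-0.8  -0.3  -0.03] w 0.0148 q7 0.97
```

```bash
python3 -m pendant '[[0,10.7,0.5,5.6],[0,10.7,0.5,5.6],[0,10.7,0.5,5.6],[0,10.7,0.5,5.6]]';python3 -m pendant '[[0,10.7,0.5,5.6],[0,10.7,0.5,5.6],[0,10.7,0.5,5.6],[0,10.7,0.5,5.6],[0,10.7,0.5,5.6],[0,0,0,0],[0,0,0,0],[0,0,0,0]]'; python3 go.py;python3 - <<'E'
from h import *
save('scene','s12'); crop('s12',175,110,130,120,6,'s12c');save('top','t12'); crop('t12',262,148,120,130,5,'t12c')
E
```

```text
clock: 17.62
position: [0.515, -0.0532, 0.0801]
tool_rot: [0.875, 1.569, -0.42]
force: [1.1, -7.3, 1.9]
grip_width: 0.015
clock: 18.62
position: [0.5674, -0.052, 0.0801]
tool_rot: [0.93, 1.569, -0.851]
force: [-1.9, -7.1, 4.9]
grip_width: 0.0152
clk 18.62 P [ 0.5674 -0.052   0.0801] x [ 0.001 -0.001 -1.   ] jawyaw -0.21 F [-1.9 -7.1  4.9] M [-1.72  0.22 -0.02] w 0.0152 q7 0.26
```

View pics/s12c.png

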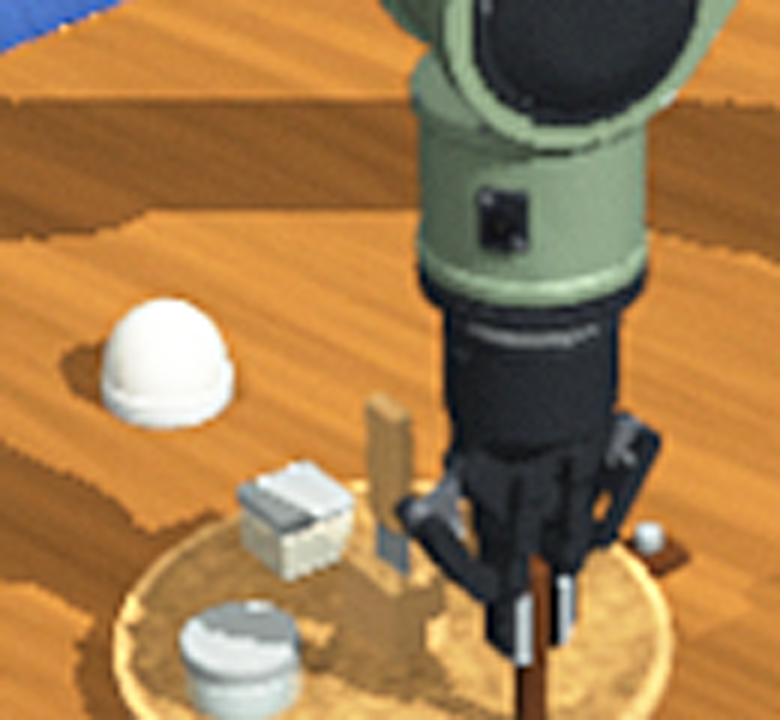

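View pics/t12c.png

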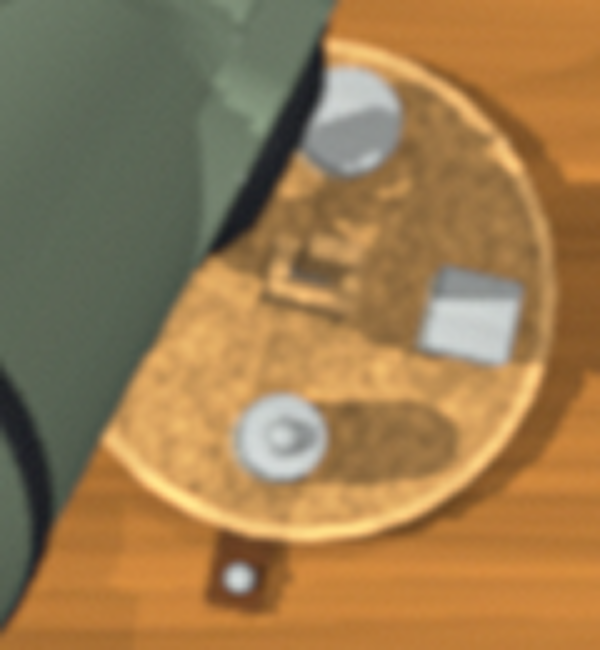

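Run:
```python
from h import *
f=load('t12');g=lambda x,y,z:unp(f,262+(x+.5)/5-.5,148+(y+.5)/5-.5,z)[:2]
J=g(284,435,.098);C=g(281,437,.092);B=g(238,577,.02);print('jar',J,C,'bead',B)
for c in([.5438,-.1583],[.5425,-.1575],[.5434,-.1585]):
    c=np.array(c);u=(B-c)/np.linalg.norm(B-c)
    print(np.linalg.norm(B-c),'err mm',np.linalg.norm(c+.085*u-J)*1e3, np.cross(u,J-c)*1e3,np.cross(u,C-c)*1e3,'bead yaw',np.arctan2(-u[1],-u[0]))
```

```text
jar [ 0.46057505 -0.13950224] [ 0.45982775 -0.13868953] bead [ 0.38920153 -0.12431081]
0.1582907234316411 err mm 0.5841684490637888 -0.4887016336832146 -1.121987722755468 bead yaw -0.21641164496578766
0.15685006977367982 err mm 1.150439285629427 -0.2550650360587208 -0.8912434761181796 bead yaw -0.213209886802796
0.1579432493711626 err mm 0.6191938567312973 -0.6186286031907712 -1.250303399508091 bead yaw -0.21819219300034357<stdin>:6: DeprecationWarning: Arrays of 2-dimensional vectors are deprecated. Use arrays of 3-dimensional vectors instead. (deprecated in NumPy 2.0)
```

```bash
python3 -m pendant '[[0,0,0,0],[0,0,0,0],[0,0,0,0],[0,0,0,0]]'
python3 - <<'E'
from h import *
T=save('top','t13'); S=save('scene','s13'); crop('s13',225,165,45,60,10,'s13c')
o=bot.observe();print(o['clock'],o['qd'].round(4),o['force'],o['grip_width'])
E
```

```text
clock: 19.23
position: [0.5673, -0.052, 0.0801]
tool_rot: [0.94, 1.569, -0.842]
force: [-1.3, -7.0, 5.6]
grip_width: 0.0148
19.325 [ 0.0007 -0.0003  0.0005  0.0019  0.0002 -0.0007 -0.0016] [-0.96490276 -7.49666454  4.17302995] 0.01503253540617562
```

View pics/s13.png

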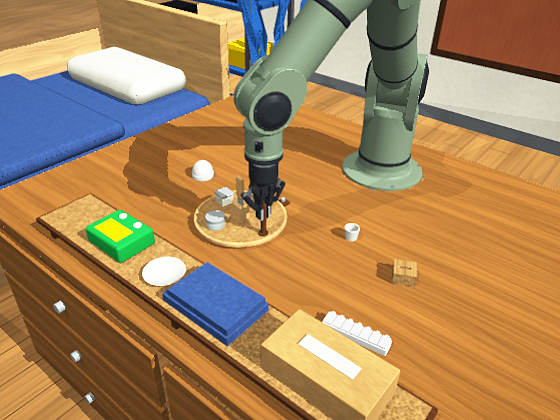

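View pics/s13c.png

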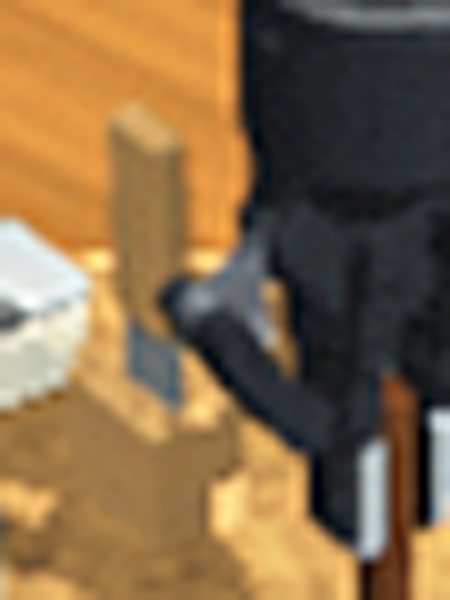

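The spatula stands upright in the holder (about (240,187)), the gripper is on the post at (263,205), and the cup, pill box and night light look unmoved. I'm handing in.

```bash
python3 -c "
from workcell import job_done; print(job_done())"
```

```text
the job is handed in; nothing more can be done
None
```

I moved the spatula from its cork rest into the carousel holder and let go of it. Then I gripped the post, turned the carousel about 67° clockwise, and handed the job in at about 19 s, still holding the post. The hand-in reports no verdict.

- **Spatula:** the blade slid in without force until it met the floor at the expected height. I pressed to about 28 N, then backed off and opened the fingers. The last pictures show it upright and clear of the gripper.
- **Tall jar:** the last overhead measurement puts it about 1 mm from the line through the tongue bead, against the 10 mm limit.
- **Holding still:** the arm was at rest with the fingers shut on the post at 15 mm. A steady side pull of about 7 N, from a small radius error, stayed on the post.
- **Bystanders:** the pill box, thimble cup and night light look unmoved in the last picture; I judged this by eye and did not measure it.
- **Disagreement:** the scene camera read about 1.5–2 pixels (roughly 4 mm) off from the arm's own position. I allowed for this when placing the gripper, and the insertion and the post grasp both went cleanly.

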